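# Take down a thermal-test stack and put each part in its own tray

### The job

Take the thermal-test stack apart from the top down, one piece at a time, setting each piece flat and upright on the floor of the place that fits its outline before taking the next: the round weight in the round dish, the finned heat sink in the square tray, the aluminium block in the wide oblong tray, and the long power module in the long narrow tray. Set the pieces down, do not let them drop, and leave the white bottle and the black cup standing where they are.

Things in the scene. Friction and masses are not known exactly. Their poses are not given: they have to be found in the camera images.
- weight: Round bare-steel hold-down weight, about 0.4 kg, top of the stack: a disc 46 mm in diameter and 28 mm high with a plain knob 20 mm in diameter and 18 mm high centred on it (46 mm in all). The four pieces stand loosely on one another, each centred within 5 mm and aligned within 0.1 rad. Origin: centre of its underside, z up.
- heatsink: Black finned heat sink, about 0.16 kg, second from the top: 62 mm (its x, along the fins) by 60 mm (its y, across the fins) by 30 mm high, base 8 mm thick with seven upright fins, the outer ones flush with its sides. Best gripped across its y, on the outer fins. Origin: centre of its underside, z up.
- spreader: Plain bright aluminium heat-spreader block, about 0.32 kg, third from the top: 96 mm (x) by 62 mm (y) by 20 mm high, with a small dark screw hole near each corner. It overhangs the module's sides by 8 mm. Grip across its y. Origin: centre of its underside, z up.
- module: Long grey power module, about 0.3 kg, bottom of the stack, standing on the bench: 140 mm (x) by 46 mm (y) by 28 mm high (the top 4 mm stepped in 3 mm at the sides and 6 mm at the ends), with three brass pins at each end that stand 3.5 mm above its top. Grip across its y. Origin: centre of its underside, z up.
- dish: Fixed to the bench, cork-lined, the weight's place: shallow round grey dish, 66 mm inside diameter (74 mm outside), floor 3 mm above the bench, rim 8 mm above the bench. Origin: centre of its underside, on the bench, z up.
- tray_square: Fixed to the bench, cork-lined, the heat sink's place: shallow grey square tray, 78 by 78 mm inside (walls 4 mm), floor 3 mm above the bench, rim 8 mm above the bench. The heat sink may lie in it any of four ways round. Origin: centre of its underside, on the bench; x and y along its sides, z up.
- tray_oblong: Fixed to the bench, cork-lined, the aluminium block's place: shallow grey wide oblong tray, 112 mm (x) by 78 mm (y) inside (walls 4 mm), floor 3 mm above the bench, rim 8 mm above the bench. Origin: centre of its underside, on the bench; x along its length, z up.
- tray_long: Fixed to the bench, cork-lined, the module's place: shallow grey long narrow tray, 156 mm (x) by 62 mm (y) inside (walls 4 mm), floor 3 mm above the bench, rim 8 mm above the bench. Origin: centre of its underside, on the bench; x along its length, z up.
- bottle: Bystander: upright white plastic bottle, 52 mm in diameter, 135 mm high, loose, right of the work. Leave it standing where it is. Origin: centre of its underside. (The stack is 124 mm high; loose brass adapters, 16 mm in diameter and 20 mm high, stand among the trays; instruments up to 170 mm high stand beyond x = 0.78 m.)
- cup: Bystander: upright empty black cup, 72 mm across the rim, 95 mm high, loose, left of the work. Leave it standing where it is. Origin: centre of its underside.
Things that resemble listed ones, but are neither listed nor needed, are in the scene too. Of the things shaped like the spreader, the aluminium one is meant.

How it is judged:
By the outcome, as a careful person would: the job done as asked, in the order asked, and still so for the second after the job is handed in, with the robot touching nothing.
It also fails if it takes over 128 s, if anything falls off the work surface, if the arm or the gripper's body presses on something with over 40 N, if the wrist force passes 120 N, or if a joint passes its speed limit or range.

### The arm

A 7-joint arm with a two-finger parallel gripper is mounted at the origin on the work surface. World frame = base frame: x ahead of the robot, y to its left, z up, the work surface at z = 0. Lengths are in mm, angles in rad, forces in N, time in s.
With the tool pointing down it reaches from about 400 to 875 mm from the base axis. Payload 4.4 kg.
Tool frame: the origin (TCP) lies midway between the tips of the shut fingers; the grasp point (between the pads) lies 19 mm behind it; z points along the fingers, y is the line along which they close (so a half turn about z gives the same grasp; the last joint's range is limited). The gripper opens to 85 mm and grips with 20 to 120 N. Pads are 22 mm wide; open, the fingers measure 114 mm over their backs; the gripper's body (76 mm by 85 mm) begins 54 mm behind the grasp point. The pads swing forward as they close: fully open they stand 13 mm farther back than shut.
Start: joints at [-1.228, 0.628, 0.038, 1.517, -0.027, 0.996, -0.02], TCP at [258.359, 596.463, 231.313] pointing down, gripper open.
Joint ranges: [-3.06, 3.06], [-0.37, 2.12], [-1.25, 1.32], [0.18, 2.47], [-1.1, 4.24], [0.23, 1.98], [-2.94, 2.94]. Speed limits (rad/s): [2.57, 2.57, 3.14, 3.14, 3.14, 3.14, 3.14].

### API

Orientations are given as [roll, pitch, yaw] about the fixed x, y, z axes, in that order (R = Rz(yaw) Ry(pitch) Rx(roll)).
In Python, from cell import readout, optics, order gives the robot as it stands.
- The arm moves only by the shell command python3 -m jog 'ROWS'. ROWS is a JSON object of lists of equal length, an entry for each row: "claw": the opening, from 0 (shut) to 1 (fully open); "xyz": the shift along the tool's x, y, z each as a share of 0.1 m, from -1 to 1, a list of three; "twist": the turn, a rotation vector about the tool's x, y, z each as a share of 180 degrees, from -1 to 1, a list of three. A call has 1 to 12 rows; each row shifts and turns the commanded pose from where the row before left it, along the tool's axes as they then stand; what a row does not reach is not made up. A row lasts 1/8 s, in which the tool goes at most 62.5 mm and 10.7 degrees, less where a joint would pass 70% of its speed; a pose out of reach is approached as far as the arm can. A call with a number of a shift or a turn outside -1 to 1 is refused whole. A call with a gripper value outside its range is refused whole. The fingers move at their own pace and stop on an object; the grip force is fixed at half the most. Time passes only in rows, so rows that do not move let the fingers close. It gives the time, the measured TCP pose, the force, the opening and the grip force at its end, in the units of the state.
- readout.read_state(): the state, without advancing time (a new reading comes with each control period).
- optics.get_image(name): name is "side" or "top"; returns a dict with "color" (384x512x3 uint8, red, green, blue), "fovy" (degrees; the focal length in pixels is half the picture's height over the tangent of half this angle, whatever the lens; pixels are square), "cx", "cy" (the principal point, pixels), "view" (4x4, takes a point from world to camera coordinates). Camera axes: x right, y up, looking along -z (the intrinsics and any distortion apply to the point x, -y, -z); pixel columns grow to the right and rows downward; lengths in mm; the calibration is good to about 2 mm. A picture is of the moment at which its call begins. There is no depth.
- order.finish_job(): hands the job in; it is judged then, once.
Trained networks look in the newest picture that a camera, given by its name, has taken for a name from the list of things; names that differ only in an ending like _2 or _b are one class to them, and where a whole thing is asked for, a point or a joint stands for the part that bears it (a point fixed in the world has none). Each returns a list of dicts, best first, with "score" (0 to 1); they miss things now and then, are a little off and sometimes report something else, mostly with a low value. They report only what shows in the picture. A call takes as long as a camera call. They do not tell look-alikes from the thing itself.
- optics.boxes_of(camera, label): "rect" ([left, top, width, height] in pixels, round what is visible of it).
The state is a dict: "clock": time; "qpos": joint angles; "qd": joint speeds; "tau": joint torques, N m; "eef_pos": TCP position; "tool_rot": TCP orientation; "force": force on the tool from outside, world axes, zero at the start; "torque": the same for the moment, N m; "width": finger opening in mm; "gripper_force": force on a finger pad.
Only numpy, scipy, OpenCV 4.12 (cv2) and the standard library are available. Lean on these libraries where they do the work, as an engineer would, in place of code of your own. Each camera call takes 0.05 s, during which the arm holds its last target. There are 200 camera calls.

## Working session

There is one attempt and no reset: what is moved stays moved. The work goes in short steps, Python scripts to look and compute and a shell command to move; the robot and the scene stay as the last step left them, time stands still between calls to the robot, and variables do not carry over. Pictures are saved under pics/ and viewed, at most 14 in all, crops included, and the job is handed in when it is done.

```bash
ls; mkdir -p pics
python3 - <<'E'
from cell import readout, optics
import cv2
s=readout.read_state(); print({k:s[k] for k in ('clock','eef_pos','tool_rot','width','force')})
for n in ('side','top'):
    d=optics.get_image(n); print(n,d['fovy'],d['cx'],d['cy'],d['view'],[k for k in d])
    cv2.imwrite(f'pics/{n}0.png',cv2.resize(d['color'][:,:,::-1],(800,600),interpolation=cv2.INTER_CUBIC))
    for l in ('weight','heatsink','spreader','module','dish','tray_square','tray_oblong','tray_long','bottle','cup'):
        print(l,[(round(b['score'],2),[round(x) for x in b['rect']]) for b in optics.boxes_of(n,l)[:4]])
E
```

```text
pics
{'clock': 0.0, 'eef_pos': array([258.08691184, 595.90140621, 230.39545721]), 'tool_rot': array([-3.13974124e+00, -1.86162724e-06,  2.73279809e+00]), 'width': 85.13620148890291, 'force': array([-0.41998933, -0.11334751, -0.73788151])}
side 52.31083977341978 257.1297060145947 190.26348278850818 [[ 9.37264524e-01 -3.48401104e-01 -1.23240847e-02 -4.33302213e+02]
 [ 2.49197557e-01  6.44828931e-01  7.22562265e-01 -1.69347519e+02]
 [-2.43794564e-01 -6.80303109e-01  6.91195985e-01 -9.33870905e+02]
 [ 0.00000000e+00  0.00000000e+00  0.00000000e+00  1.00000000e+00]] ['color', 'fovy', 'cx', 'cy', 'view']
weight [(0.75, [332, 189, 21, 21]), (0.48, [272, 259, 39, 32]), (0.18, [313, 210, 55, 27])]
heatsink [(0.9, [327, 189, 32, 33]), (0.55, [333, 188, 24, 21]), (0.19, [312, 210, 54, 27])]
spreader [(0.96, [318, 202, 41, 28]), (0.85, [157, 168, 42, 27]), (0.75, [212, 276, 44, 48])]
module [(0.72, [312, 208, 56, 27]), (0.34, [207, 153, 25, 18])]
dish [(0.72, [211, 154, 21, 16])]
tray_square [(0.73, [272, 259, 40, 33]), (0.42, [322, 202, 37, 29])]
tray_oblong [(0.74, [228, 186, 48, 44])]
tray_lo
[... 278 characters left out ...]
.62944131e+02]
 [-1.67293200e-01  2.31358539e-02  9.85635692e-01 -9.53923764e+02]
 [ 0.00000000e+00  0.00000000e+00  0.00000000e+00  1.00000000e+00]] ['color', 'fovy', 'cx', 'cy', 'view']
weight [(0.55, [290, 120, 14, 19])]
heatsink [(0.65, [280, 128, 26, 22]), (0.55, [308, 182, 35, 40])]
spreader [(0.83, [274, 143, 21, 14]), (0.77, [318, 234, 36, 40]), (0.76, [167, 244, 40, 34]), (0.45, [115, 121, 35, 36])]
module [(0.72, [276, 121, 35, 46]), (0.22, [365, 132, 30, 26])]
dish [(0.77, [155, 201, 26, 23])]
tray_square [(0.58, [308, 183, 34, 40])]
tray_oblong [(0.74, [224, 181, 43, 51])]
tray_long [(0.6, [196, 116, 31, 59])]
bottle [(0.67, [365, 135, 32, 27]), (0.58, [155, 198, 28, 27])]
cup []
```

View pics/side0.png

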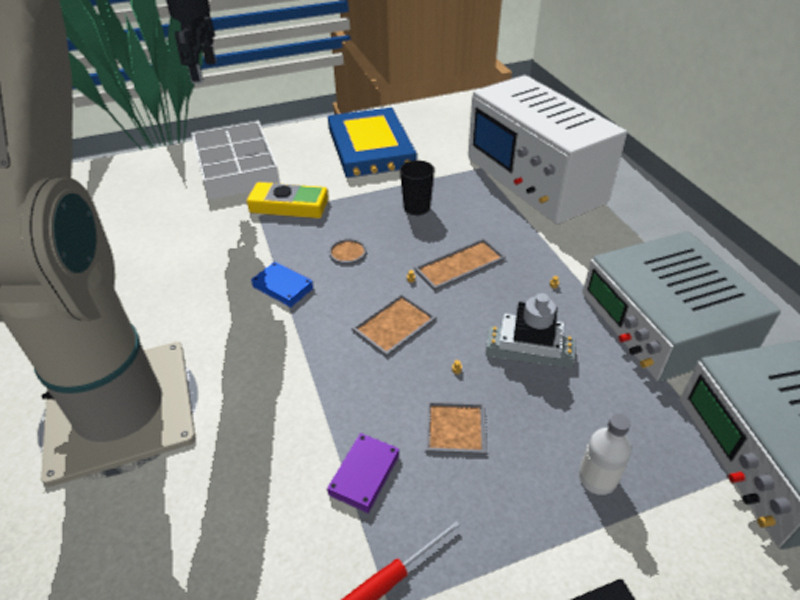

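View pics/top0.png

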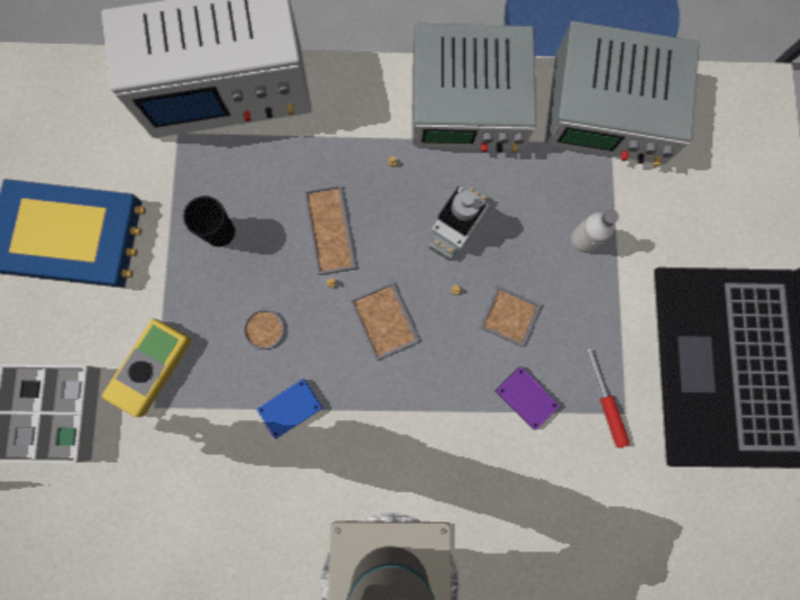

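The side view shows the stack at about (530,330) in the enlarged picture. The dish is at (348,252), the long tray at (460,263), the oblong tray at (395,325) and the square tray at (456,428). The top view agrees: stack (460,215), dish (265,330), long tray (331,230), oblong tray (386,320), square tray (511,316), bottle (593,232), cup (210,222). The brass adapters are at (393,160), (331,283) and (456,289).

```bash
cat > h.py <<'E'
import numpy as np, cv2
from cell import readout, optics
def cam(n):
    d=optics.get_image(n); f=192/np.tan(np.radians(d['fovy'])/2); d['f']=f; d['V']=np.array(d['view']); return d
def w2p(d,P):
    c=(d['V'][:3,:3]@np.atleast_2d(P).T).T+d['V'][:3,3]
    return np.c_[d['cx']+d['f']*c[:,0]/-c[:,2], d['cy']+d['f']*c[:,1]/c[:,2]]
def p2w(d,uv,z):
    uv=np.atleast_2d(uv).astype(float); R=d['V'][:3,:3]; o=-R.T@d['V'][:3,3]
    r=np.c_[(uv[:,0]-d['cx'])/d['f'],-(uv[:,1]-d['cy'])/d['f'],-np.ones(len(uv))]@R
    return o+r*((z-o[2])/r[:,2])[:,None]
E
python3 - <<'E'
from h import *
ims={}
for n in ('top','side'):
    d=ims[n]=cam(n); c=d['color'].astype(int)
    m=((c[:,:,0]-c[:,:,2]>35)&(c[:,:,0]>90)&(c[:,:,0]-c[:,:,1]>15)).astype(np.uint8)
    m=cv2.morphologyEx(m,cv2.MORPH_CLOSE,np.ones((3,3)))
    k,l,st,ce=cv2.connectedComponentsWithStats(m)
    for i in range(1,k):
        if 150<st[i,4]<3000:
            cs,_=cv2.findContours((l==i).astype(np.uint8),0,1)
            ys,xs=np.nonzero(l==i)
            w=p2w(d,np.c_[xs,ys],3)[:,:2]
            hull=p2w(d,max(cs,key=len).reshape(-1,2),3)[:,:2]
            if not(200<w[:,0].mean()<900 and abs(w[:,1].mean())<450): continue
            r=cv2.minAreaRect(hull.astype(np.float32)); print(n,w.mean(0).round(),np.round(r[0]),np.round(r[1]),round(r[2],1),np.round((r[0][0]**2+r[0][1]**2)**.5))
    for l in ('bottle','cup'):
        print(l,[(b['score'],b['rect']) for b in optics.boxes_of(n,l)])
d=ims['top']; 
a=cv2.resize(d['color'][105:175,265:325],None,fx=8,fy=8,interpolation=cv2.INTER_CUBIC)
d=ims['side']; b=cv2.resize(d['color'][180:245,305:375],None,fx=8,fy=8,interpolation=cv2.INTER_CUBIC)
cv2.imwrite('pics/stA.png',a[:,:,::-1]);cv2.imwrite('pics/stB.png',b[:,:,::-1])
E
```

```text
top [620. 122.] [621. 123.] [151.  57.] 11.2 633.0
top [450.  17.] [451.  17.] [108.  73.] 24.9 451.0
top [ 463. -213.] [ 463. -213.] [73. 74.] 66.4 509.0
top [431. 234.] [431. 234.] [60. 59.] 0.9 491.0
top [342. 445.] [360. 440.] [ 79. 164.] 61.1 568.0
top [ 274. -397.] [ 275. -397.] [92. 27.] 16.4 483.0
bottle [(0.58, [365.4, 134.5, 29.7, 23.6]), (0.23, [152.0, 201.3, 30.2, 20.8])]
cup [(0.72, [116.5, 123.3, 33.2, 35.6])]
side [351. 439.] [363. 453.] [118. 177.] 61.4 580.0
side [435. 233.] [435. 234.] [60. 59.] 32.9 494.0
side [623. 121.] [625. 121.] [152.  56.] 11.6 637.0
side [453.  15.] [454.  16.] [108.  73.] 24.6 454.0
side [ 465. -216.] [ 465. -215.] [73. 75.] 66.2 513.0
side [ 289. -386.] [ 284. -390.] [84. 29.] 16.5 482.0
bottle [(0.77, [371.5, 265.3, 31.0, 56.5]), (0.57, [270.2, 255.0, 42.6, 36.5])]
cup []
```

View pics/stA.png

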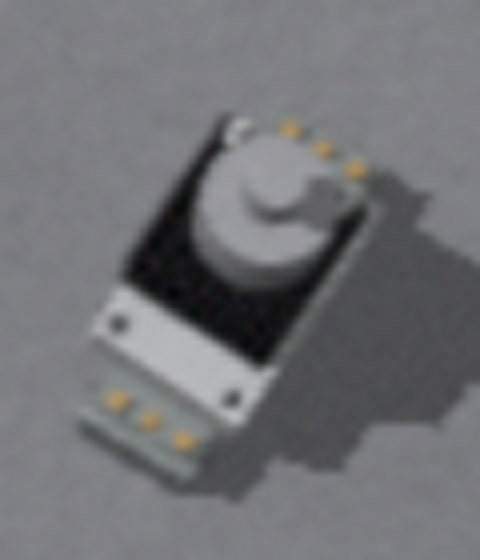

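View pics/stB.png

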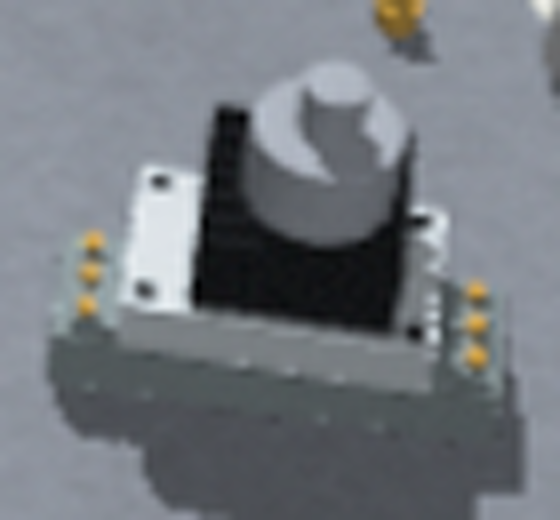

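The crops show three brass pins at each end of the module. In crop A they are at (117,399)…(186,439) and (291,130)…(357,169). The knob top is near (280,188) in A and (342,83) in B. The spreader's holes are visible in both crops.

Run:
```python
from h import *
T=cam('top'); S=cam('side')
A=lambda p:(np.array(p,float)+.5)/8-.5+[265,105]
B=lambda p:(np.array(p,float)+.5)/8-.5+[305,180]
def sh(n,a,b,z):
    print(n); 
    for nm,d,f,p in (('top',T,A,a),('side',S,B,b)):
        if not len(p): continue
        w=p2w(d,f(p),z); print(nm,w[:,:2].round(1).tolist(),'mean',w[:,:2].mean(0).round(1))
sh('pinsnear',[(117,399),(151,420),(186,439)],[(93,241),(91,272),(87,305)],31.)
sh('pinsfar',[(291,130),(323,150),(357,169)],[(477,291),(477,323),(477,356)],31.)
sh('holes',[(119,323),(232,398)],[(160,181),(145,290),(416,331),(422,220)],48)
sh('hs',[(122,282),(265,367),(228,115)],[(225,105)],78)
sh('knob',[(280,188)],[(342,83)],124)
# brass adapters
for n,d in (('top',T),('side',S)):
    hsv=cv2.cvtColor(d['color'],cv2.COLOR_RGB2HSV); m=cv2.inRange(hsv,(12,140,110),(28,255,255))
    k,l,st,ce=cv2.connectedComponentsWithStats(m)
    for i in range(1,k):
        w=p2w(d,ce[i],10)[0]
        if 6<st[i,4]<150 and 350<w[0]<900 and abs(w[1])<350: print(n,'brass',w[:2].round(),st[i,4])
# bottle, cup bases from picture (800x600 coords)
print('bottle cap z135',p2w(T,np.array([(609,217)])/1.5625,135)[0],p2w(S,np.array([(618,422)])/1.5625,135)[0])
print('cup rim z95',p2w(T,np.array([(205,211)])/1.5625,95)[0],p2w(S,np.array([(417,171)])/1.5625,95)[0])
```

```text
pinsnear
top [[592.7, -75.8], [585.2, -87.9], [578.5, -100.3]] mean [585.5 -88. ]
side [[594.9, -79.4], [588.3, -91.3], [580.7, -103.5]] mean [588.  -91.4]
pinsfar
top [[694.6, -138.7], [687.3, -150.2], [680.3, -162.4]] mean [ 687.4 -150.4]
side [[697.9, -142.2], [690.7, -153.9], [683.4, -165.8]] mean [ 690.7 -154. ]
holes
top [[615.2, -75.0], [588.8, -114.5]] mean [602.  -94.7]
side [[618.0, -77.2], [591.8, -117.7], [660.8, -162.3], [686.8, -122.2]] mean [ 639.4 -119.9]
hs
top [[619.9, -73.3], [590.9, -121.9], [680.6, -109.8]] mean [ 630.5 -101.6]
side [[635.8, -79.9]] mean [635.8 -79.9]
knob
top [[637.2, -120.7]] mean [ 637.2 -120.7]
side [[644.4, -124.2]] mean [ 644.4 -124.2]
side brass [874. 241.] 10
side brass [520. 111.] 21
side brass [759.   3.] 26
side brass [ 511. -117.] 33
side brass [ 800. -217.] 20
bottle cap z135 [ 608.78814673 -352.34785714  135.        ] [ 611.17931797 -360.49486842  135.        ]
cup rim z95 [618.99448984 323.04160913  95.        ] [613.03814181 314.00249855  95.        ]
```

```bash
cat > go.py <<'E'
# usage: go.py x y z yawdeg -> twist (total shares about tool z), then xyz total shares in the frame after the twist
import sys, numpy as np
from cell import readout
from scipy.spatial.transform import Rotation as R
s=readout.read_state(); x,y,z,w=map(float,sys.argv[1:5])
Rc=R.from_euler('xyz',s['tool_rot']); Rt=R.from_euler('xyz',[np.pi,0,np.radians(w)])
print('t',round(s['clock'],2),'pos',s['eef_pos'].round(1),'rpy',np.degrees(s['tool_rot']).round(1),'w',round(s['width'],1),'gf',round(s['gripper_force'],1),'F',s['force'].round(1),'q7',s['qpos'][6].round(2))
print('twist',((Rc.inv()*Rt).as_rotvec()/np.pi).round(4),'xyz',(Rt.inv().apply(np.array([x,y,z])-s['eef_pos'])/100).round(3))
E
python3 go.py 640 -121 190 148.5
```

```text
t 1.5 pos [258.4 596.5 231.3] rpy [180.   -0.  156.6] w 85.5 gf 0.0 F [-0.3  0.1 -0.3] q7 -0.02
twist [ 0.     -0.      0.0449] xyz [-7.003 -4.123  0.413]
```

```bash
python3 -m jog '{"claw":[1,1,1,1,1,1,1,1,1,1,1,1],"xyz":[[0,0,0],[-0.15,-0.09,0],[-0.35,-0.2,0],[-0.35,-0.2,0],[-0.4,-0.24,0],[-0.4,-0.24,0],[-0.4,-0.24,0],[-0.4,-0.24,0],[-0.4,-0.24,0],[-0.4,-0.24,0],[-0.4,-0.24,0],[-0.4,-0.24,0]],"twist":[[0,0,0.045],[0,0,0],[0,0,0],[0,0,0],[0,0,0],[0,0,0],[0,0,0],[0,0,0],[0,0,0],[0,0,0],[0,0,0],[0,0,0]]}'; python3 go.py 640 -121 190 148.5
```

```text
clock: 3.0
eef_pos: [477.9, 176.5, 231.6]
tool_rot: [-3.141, 0.0, 2.593]
force: [0.6, -0.1, -0.0]
width: 85.6
gripper_force: 0.0
t 3.0 pos [477.9 176.5 231.6] rpy [-180.     0.   148.6] w 85.6 gf 0.0 F [ 0.6 -0.1 -0. ] q7 0.67
twist [-0.      0.0002  0.0005] xyz [-2.937 -1.69   0.416]
```

```bash
python3 -m jog '{"claw":[1,1,1,1,1,1,1,1,1,1],"xyz":[[-0.4,-0.23,0],[-0.4,-0.23,0],[-0.4,-0.23,0],[-0.4,-0.23,0],[-0.4,-0.23,0],[-0.4,-0.23,0],[-0.35,-0.2,0.2],[-0.19,-0.11,0.21],[0,0,0],[0,0,0]],"twist":[[0,0,0],[0,0,0],[0,0,0],[0,0,0],[0,0,0],[0,0,0],[0,0,0],[0,0,0],[0,0,0],[0,0,0]]}'; python3 go.py 640 -121 83.5 148.5
python3 - <<'E'
from h import *
o=[]
for n in ('top','side'):
    d=cam(n); P=readout.read_state()['eef_pos']; t,k,u=w2p(d,[P,[640,-121,124],[640,-121,106]]).astype(int)
    print(n,t,k)
    c=np.array(k); y0,x0=max(c[1]-40,0),c[0]-32
    im=d['color'].copy(); cr=cv2.resize(im[y0:y0+75,x0:x0+50 if 0 else x0+64],None,fx=6,fy=6,interpolation=cv2.INTER_CUBIC)
    for p in w2p(d,[[640,-121,124]]): cv2.circle(cr,(int((p[0]-x0+.5)*6),int((p[1]-y0+.5)*6)),4,(255,0,0),-1)
    o.append(cr)
cv2.imwrite('pics/w1.png',np.hstack(o)[:,:,::-1])
E
```

```text
clock: 4.25
eef_pos: [639.3, -118.0, 190.8]
tool_rot: [3.141, -0.0, 2.593]
force: [0.2, 0.7, 1.0]
width: 85.3
gripper_force: 0.0
t 4.25 pos [ 639.3 -118.   190.8] rpy [180.   -0.  148.6] w 85.3 gf 0.0 F [0.2 0.7 1. ] q7 1.23
twist [ 0.0002 -0.0002  0.0003] xyz [-0.021 -0.022  1.073]
top [302 117] [299 127]
side [348 166] [344 189]
```

View pics/w1.png

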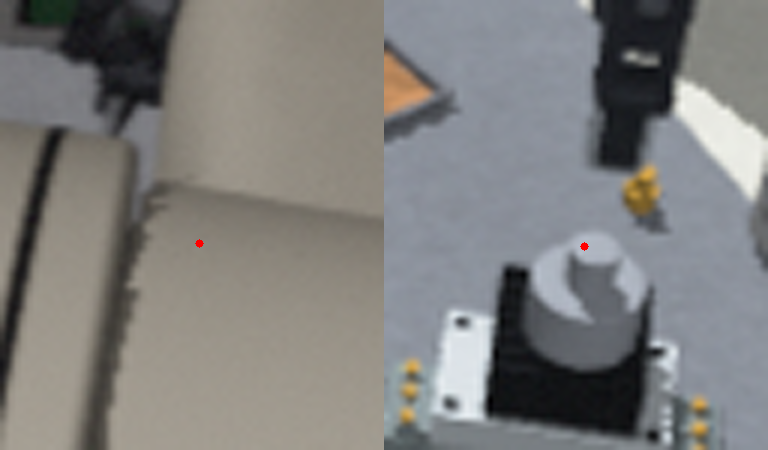

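Side view: the knob centre is about 2 px right of my mark, so I shift to about (642,-121.5). The tool is in line above it and the fingers clear it. Descending and gripping the disc.

```bash
python3 go.py 642 -121.5 83.5 148.5; python3 -m jog '{"claw":[1,1,1,1,1,1,0,0,0,0,0,0],"xyz":[[-0.04,-0.01,0.15],[0,0,0.25],[0,0,0.25],[0,0,0.25],[0,0,0.17],[0,0,0],[0,0,0],[0,0,0],[0,0,0],[0,0,0],[0,0,0],[0,0,0]],"twist":[[0,0,0],[0,0,0],[0,0,0],[0,0,0],[0,0,0],[0,0,0],[0,0,0],[0,0,0],[0,0,0],[0,0,0],[0,0,0],[0,0,0]]}'; python3 go.py 642 -121.5 83.5 148.5
```

```text
t 4.35 pos [ 639.9 -117.2  191.4] rpy [179.9   0.  148.6] w 85.3 gf 0.0 F [-0.3 -1.   0.2] q7 1.23
twist [0.0004 0.0002 0.0006] xyz [-0.04  -0.026  1.079]
clock: 5.85
eef_pos: [643.7, -121.8, 84.8]
tool_rot: [3.141, 0.002, 2.591]
force: [-0.2, -0.3, 6.5]
width: 44.3
gripper_force: 61.4
t 5.85 pos [ 643.7 -121.8   84.8] rpy [1.800e+02 1.000e-01 1.485e+02] w 44.3 gf 61.4 F [-0.2 -0.3  6.5] q7 1.25
twist [ 0.0003  0.0007 -0.0001] xyz [ 0.015 -0.006  0.013]
```

```bash
python3 -m jog '{"claw":[0,0,0,0,0,0,0],"xyz":[[0,0,0],[0,0,-0.03],[0,0,-0.1],[0,0,-0.2],[0,0,-0.2],[0,0,-0.1],[0,0,0]],"twist":[[0,0,0],[0,0,0],[0,0,0],[0,0,0],[0,0,0],[0,0,0],[0,0,0]]}'; python3 go.py 433 234 125 148.5
python3 - <<'E'
from h import *
d=cam('side'); cr=cv2.resize(d['color'][130:245,300:400],(700,600*0+805),interpolation=cv2.INTER_CUBIC)
cv2.imwrite('pics/w2.png',cv2.resize(cr,(520,598))[:,:,::-1])
E
```

```text
clock: 6.72
eef_pos: [643.3, -121.6, 147.6]
tool_rot: [3.141, 0.002, 2.591]
force: [-1.3, 0.5, -3.0]
width: 44.6
gripper_force: 61.6
t 6.72 pos [ 643.3 -121.6  147.6] rpy [1.800e+02 1.000e-01 1.485e+02] w 44.6 gf 61.6 F [-1.3  0.5 -3. ] q7 1.24
twist [ 0.0003  0.0006 -0.0001] xyz [3.651 1.933 0.226]
```

View pics/w2.png

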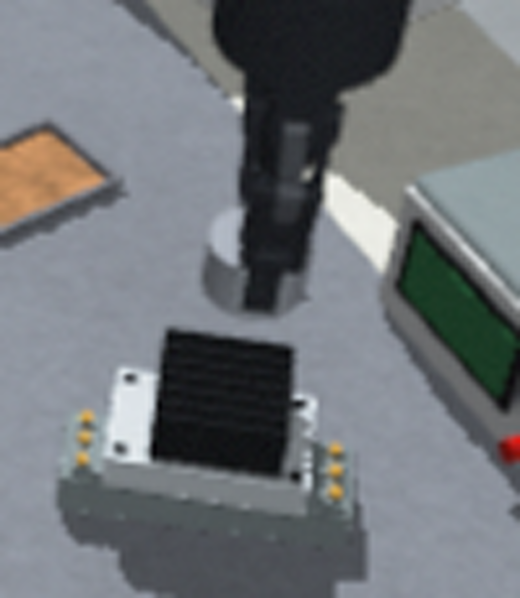

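The weight is held upright and the stack below is undisturbed. I'll check where the finger tip sits against the disc's underside, since the dish rim matters.

Run:
```python
from h import *
from scipy.spatial.transform import Rotation as R
d=cam('side'); s=readout.read_state(); P=s['eef_pos']; M=R.from_euler('xyz',s['tool_rot']).as_matrix()
x0,y0,k=328,160,14
cr=cv2.resize(d['color'][y0:y0+40,x0:x0+50],None,fx=k,fy=k,interpolation=cv2.INTER_CUBIC)
def dr(W,c):
    for p in w2p(d,W): cv2.circle(cr,(int((p[0]-x0+.5)*k),int((p[1]-y0+.5)*k)),3,c,-1)
b=P[2]-84.8+78
a=np.linspace(0,2*np.pi,40)
dr(np.c_[P[0]+23*np.cos(a),P[1]+23*np.sin(a),0*a+b],(255,0,0))
dr(np.c_[P[0]+23*np.cos(a),P[1]+23*np.sin(a),0*a+b+28],(255,255,0))
for sy in (23,-23):
    for h,c in ((2.3,(0,255,0)),(21.3,(0,255,255))):
        dr([P+M@np.array([dx,sy,0])+[0,0,h] for dx in (-11,0,11)],c)
cv2.imwrite('pics/w3.png',cr[:,:,::-1])
```

```text
(no output)
```

View pics/w3.png

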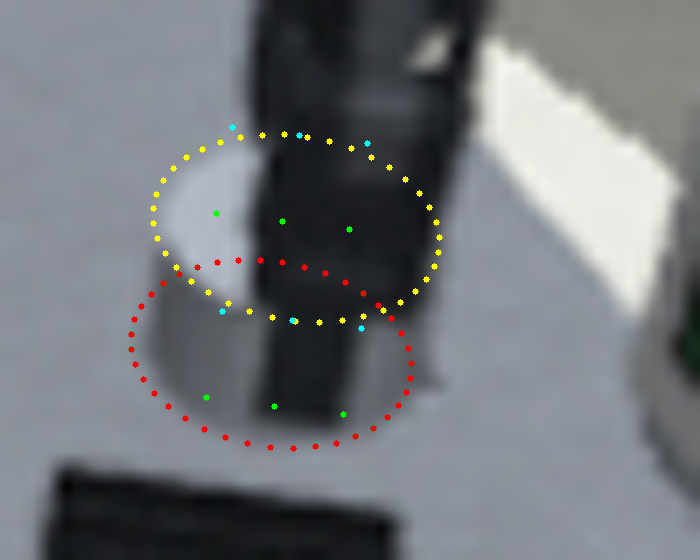

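The finger tip is at or above my predicted height. Even in the worst case it will stand about 9 mm above the bench at placing, over the 8 mm rim. Carrying the weight to the dish.

```bash
python3 -m jog '{"claw":[0,0,0,0,0,0,0,0,0,0,0,0],"xyz":[[0.1,0.05,0],[0.2,0.11,0],[0.35,0.185,0],[0.4,0.21,0],[0.4,0.21,0],[0.4,0.21,0],[0.4,0.21,0],[0.4,0.21,0],[0.35,0.19,0],[0.3,0.16,0],[0.2,0.11,0],[0.1,0.05,0]],"twist":[[0,0,0],[0,0,0],[0,0,0],[0,0,0],[0,0,0],[0,0,0],[0,0,0],[0,0,0],[0,0,0],[0,0,0],[0,0,0],[0,0,0]]}'; python3 go.py 433 234 20 148.5
```

```text
clock: 8.32
eef_pos: [433.8, 230.7, 146.0]
tool_rot: [-3.141, -0.001, 2.594]
force: [-0.4, -0.2, -3.9]
width: 44.0
gripper_force: 61.6
t 8.32 pos [433.8 230.7 146. ] rpy [-1.800e+02 -1.000e-01  1.486e+02] w 44.0 gf 61.6 F [-0.4 -0.2 -3.9] q7 0.62
twist [-0.0002 -0.0004  0.0008] xyz [0.024 0.024 1.26 ]
```

```bash
python3 -m jog '{"claw":[0,0,0,0,0,0,0,0],"xyz":[[0.02,0.02,0.15],[0,0,0.25],[0,0,0.25],[0,0,0.25],[0,0,0.2],[0,0,0.1],[0,0,0.06],[0,0,0]],"twist":[[0,0,0],[0,0,0],[0,0,0],[0,0,0],[0,0,0],[0,0,0],[0,0,0],[0,0,0]]}'; python3 go.py 433 234 10 148.5
python3 - <<'E'
from h import *
o=[]
for n,x0,y0 in (('top',140,185),('side',190,130)):
    d=cam(n); cr=cv2.resize(d['color'][y0:y0+50,x0:x0+60],None,fx=6.5,fy=6.5,interpolation=cv2.INTER_CUBIC); o.append(cr)
    x0,y0=(265,105) if n=='top' else (305,180)
    o.append(cv2.resize(d['color'][y0:y0+50,x0:x0+60] if n=='top' else d['color'][y0+10:y0+60,x0+5:x0+65],None,fx=6.5,fy=6.5,interpolation=cv2.INTER_CUBIC))
cv2.imwrite('pics/w4.png',np.vstack([np.hstack(o[::2]),np.hstack(o[1::2])])[:,:,::-1])
E
```

```text
clock: 9.32
eef_pos: [434.9, 231.6, 20.2]
tool_rot: [-3.141, 0.0, 2.591]
force: [-0.3, 0.7, -3.2]
width: 43.8
gripper_force: 61.7
t 9.32 pos [434.9 231.6  20.2] rpy [-180.     0.   148.4] w 43.8 gf 61.7 F [-0.3  0.7 -3.2] q7 0.66
twist [-0.0001  0.     -0.0003] xyz [0.029 0.01  0.102]
```

View pics/w4.png

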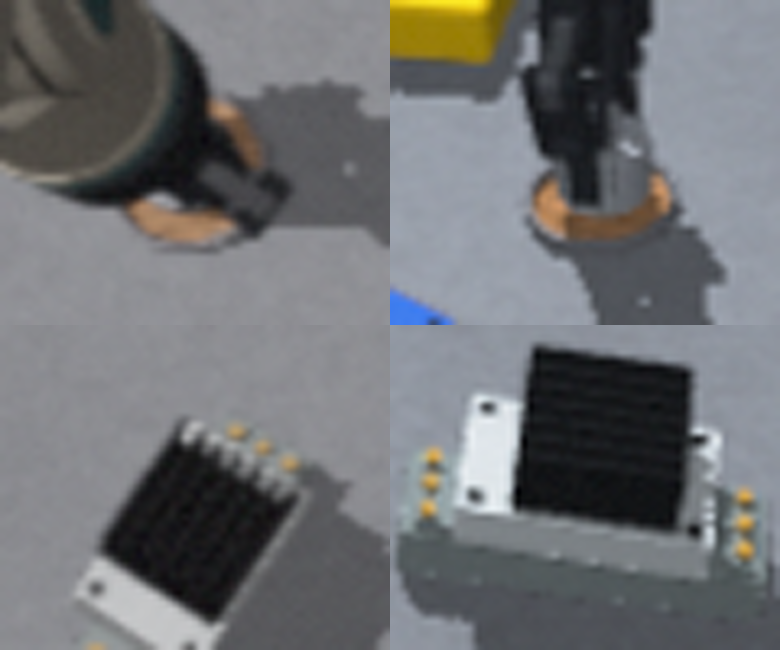

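The weight hangs over the dish, centred to within a few mm. The heat sink is undisturbed, with its top corners at (182,95), (100,222), (218,297) and (300,165) in its crop. Lowering to contact.

```bash
python3 -m jog '{"claw":[0,0,0,0,0],"xyz":[[0,0,0.04],[0,0,0.03],[0,0,0.02],[0,0,0],[0,0,0]],"twist":[[0,0,0],[0,0,0],[0,0,0],[0,0,0],[0,0,0]]}'; python3 go.py 433 234 10 148.5
python3 - <<'E'
from h import *
T=cam('top')
p=(np.array([(182,95),(100,222),(218,297),(300,165)])+.5)/6.5-.5+[265,105]
w=p2w(T,p,78)[:,:2]; print(w.round(1).tolist(), w.mean(0))
for i in range(4): e=w[(i+1)%4]-w[i]; print(np.linalg.norm(e).round(1),np.degrees(np.arctan2(e[1],e[0])).round(1))
S=cam('side')
q=(np.array([(537,345),(690,370)])-[390,325]+.5)/6.5-.5+[310,190]
w=p2w(S,q,78)[:,:2]; print(w.round(1).tolist()); e=w[1]-w[0]; print(np.linalg.norm(e).round(1),np.degrees(np.arctan2(e[1],e[0])).round(1))
E
```

```text
clock: 10.05
eef_pos: [434.8, 232.0, 11.3]
tool_rot: [3.142, -0.0, 2.591]
force: [0.0, 0.5, -3.9]
width: 44.2
gripper_force: 61.7
t 10.05 pos [434.8 232.   11.3] rpy [180.   -0.  148.5] w 44.2 gf 61.7 F [ 0.   0.5 -3.9] q7 0.66
twist [ 0.     -0.     -0.0001] xyz [0.026 0.008 0.013]
[[679.9, -108.4], [623.0, -73.7], [591.3, -123.1], [649.9, -158.2]] [ 636.01913772 -115.83878122]
66.7 148.6
58.7 -122.6
68.3 -31.0
58.1 58.9
[[634.7, -79.4], [682.5, -112.5]]
58.1 -34.8
```

```bash
python3 -m jog '{"claw":[0,0,0],"xyz":[[0,0,0.01],[0,0,0.01],[0,0,0]],"twist":[[0,0,0],[0,0,0],[0,0,0]]}'; python3 go.py 433 234 10 148.5
```

```text
clock: 10.52
eef_pos: [434.8, 232.0, 9.7]
tool_rot: [3.141, -0.0, 2.591]
force: [-1.5, -1.2, 4.0]
width: 43.9
gripper_force: 62.5
t 10.53 pos [434.8 232.    9.7] rpy [180.   -0.  148.5] w 43.9 gf 62.5 F [-1.5 -1.2  4. ] q7 0.67
twist [ 0.0001 -0.     -0.0001] xyz [ 0.026  0.008 -0.003]
```

```bash
python3 -m jog '{"claw":[1,1,1,1,1,1,1,1,1,1],"xyz":[[0,0,0],[0,0,0],[0,0,0],[0,0,0],[0,0,0],[0,0,-0.1],[0,0,-0.3],[0,0,-0.4],[0,0,-0.4],[0,0,-0.2]],"twist":[[0,0,0],[0,0,0],[0,0,0],[0,0,0],[0,0,0],[0,0,0],[0,0,0],[0,0,0],[0,0,0],[0,0,0]]}'; python3 go.py 637.5 -117.5 120 148.8
```

```text
clock: 11.78
eef_pos: [435.5, 232.4, 152.1]
tool_rot: [3.138, 0.002, 2.591]
force: [-0.3, 0.3, -0.9]
width: 85.5
gripper_force: 0.0
t 11.78 pos [435.5 232.4 152.1] rpy [1.798e+02 1.000e-01 1.485e+02] w 85.5 gf 0.0 F [-0.3  0.3 -0.9] q7 0.63
twist [ 0.001   0.0005 -0.0018] xyz [-3.54  -1.946  0.321]
```

```bash
python3 -m jog '{"claw":[1,1,1,1,1,1,1,1,1,1,1,1],"xyz":[[-0.2,-0.11,0],[-0.4,-0.22,0],[-0.4,-0.22,0],[-0.4,-0.22,0],[-0.4,-0.22,0],[-0.4,-0.22,0],[-0.4,-0.22,0],[-0.4,-0.22,0],[-0.3,-0.17,0],[-0.2,-0.11,0.1],[-0.1,-0.06,0.2],[0,0,0]],"twist":[[0,0,0],[0,0,0],[0,0,0],[0,0,0],[0,0,0],[0,0,0],[0,0,0],[0,0,0],[0,0,0],[0,0,0],[0,0,0],[0,0,0]]}'; python3 go.py 639 -119.5 52 148.8
```

```text
clock: 13.28
eef_pos: [635.4, -125.3, 116.5]
tool_rot: [-3.14, -0.005, 2.591]
force: [-0.9, -0.1, 0.8]
width: 85.5
gripper_force: 0.0
t 13.28 pos [ 635.4 -125.3  116.5] rpy [-179.9   -0.3  148.5] w 85.5 gf 0.0 F [-0.9 -0.1  0.8] q7 1.27
twist [-0.0006 -0.0017 -0.0018] xyz [-0.     0.068  0.645]
```

```bash
python3 -m jog '{"claw":[1,1,1,1,1,0,0,0,0,0,0],"xyz":[[0,0.07,0],[0,0,0.15],[0,0,0.25],[0,0,0.2],[0,0,0.04],[0,0,0],[0,0,0],[0,0,0],[0,0,0],[0,0,0],[0,0,0]],"twist":[[0,0,0],[0,0,0],[0,0,0],[0,0,0],[0,0,0],[0,0,0],[0,0,0],[0,0,0],[0,0,0],[0,0,0],[0,0,0]]}'; python3 go.py 639 -119.5 52 148.8
```

```text
clock: 14.65
eef_pos: [642.2, -120.2, 56.4]
tool_rot: [3.141, 0.002, 2.591]
force: [-0.8, 0.4, 6.0]
width: 58.6
gripper_force: 66.0
t 14.65 pos [ 642.2 -120.2   56.4] rpy [1.800e+02 1.000e-01 1.485e+02] w 58.6 gf 66.0 F [-0.8  0.4  6. ] q7 1.26
twist [ 0.0003  0.0006 -0.0018] xyz [ 0.03  -0.011  0.044]
```

```bash
python3 -m jog '{"claw":[0,0,0,0,0,0,0,0],"xyz":[[0,0,0],[0,0,-0.03],[0,0,-0.1],[0,0,-0.2],[0,0,-0.2],[0,0,-0.07],[0,0,0],[0,0,0]],"twist":[[0,0,0],[0,0,0],[0,0,0],[0,0,0],[0,0,0],[0,0,0],[0,0,0],[0,0,0]]}'; python3 go.py 464.5 -214 116 156.3
python3 - <<'E'
from h import *
d=cam('side'); cr=cv2.resize(d['color'][140:245,280:390],(600,573),interpolation=cv2.INTER_CUBIC)
cv2.imwrite('pics/h1.png',cr[:,:,::-1])
E
```

```text
clock: 15.65
eef_pos: [640.8, -119.8, 114.8]
tool_rot: [-3.141, -0.001, 2.591]
force: [-0.5, -0.3, -0.7]
width: 58.5
gripper_force: 65.3
t 15.65 pos [ 640.8 -119.8  114.8] rpy [-1.800e+02 -1.000e-01  1.485e+02] w 58.5 gf 65.3 F [-0.5 -0.3 -0.7] q7 1.26
twist [-0.0001 -0.0004 -0.0435] xyz [ 1.235 -1.571 -0.012]
```

View pics/h1.png

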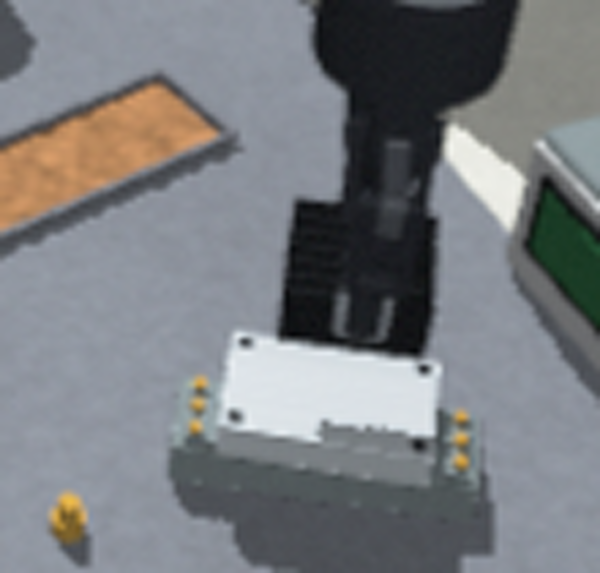

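The heat sink is lifted level and the finger is centred on it. The spreader's four holes are now clearly visible at (245,342), (424,369), (420,445) and (235,415). Carrying it to the square tray.

```bash
python3 -m jog '{"claw":[0,0,0,0,0,0,0,0,0,0,0],"xyz":[[0,0,0],[0,0,0],[0.07,-0.09,0],[0.15,-0.2,0],[0.2,-0.25,0],[0.25,-0.32,0],[0.25,-0.32,0],[0.2,-0.25,0],[0.11,-0.14,0],[0,0,0],[0,0,0]],"twist":[[0,0,-0.022],[0,0,-0.022],[0,0,0],[0,0,0],[0,0,0],[0,0,0],[0,0,0],[0,0,0],[0,0,0],[0,0,0],[0,0,0]]}'; python3 go.py 464.5 -214 20 156.3
python3 - <<'E'
from h import *
o=[]
k=(600/110); S=cam('side')
q=(np.array([(245,342),(424,369),(420,445),(235,415)])+.5)/k-.5+[280,140]
w=p2w(S,q,48)[:,:2]; print(w.round(1).tolist(),w.mean(0).round(1)); e=w[1]-w[0]; print(np.degrees(np.arctan2(e[1],e[0])).round(1),np.linalg.norm(e))
e=w[2]-w[3]; print(np.degrees(np.arctan2(e[1],e[0])).round(1))
E
```

```text
clock: 17.08
eef_pos: [467.3, -213.9, 115.4]
tool_rot: [3.141, 0.002, 2.731]
force: [-0.2, 0.6, -0.7]
width: 58.6
gripper_force: 65.3
t 17.07 pos [ 467.3 -213.9  115.4] rpy [1.799e+02 1.000e-01 1.565e+02] w 58.6 gf 65.3 F [-0.2  0.6 -0.7] q7 1.58
twist [0.0003 0.0005 0.0009] xyz [ 0.026 -0.012  0.954]
[[617.7, -77.5], [686.5, -122.8], [660.4, -163.0], [592.0, -117.2]] [ 639.2 -120.1]
-33.3 82.32417479777114
-33.8
```

```bash
python3 -m jog '{"claw":[0,0,0,0,0,0,0,0],"xyz":[[0.03,0,0.1],[0,0,0.2],[0,0,0.25],[0,0,0.2],[0,0,0.1],[0,0,0.06],[0,0,0],[0,0,0]],"twist":[[0,0,0],[0,0,0],[0,0,0],[0,0,0],[0,0,0],[0,0,0],[0,0,0],[0,0,0]]}'; python3 go.py 464.5 -214 10 156.3
python3 - <<'E'
from h import *
o=[]
for n,x0,y0 in (('top',295,170),('side',262,240)):
    d=cam(n); o.append(cv2.resize(d['color'][y0:y0+62,x0:x0+56],None,fx=7,fy=7,interpolation=cv2.INTER_CUBIC))
cv2.imwrite('pics/h2.png',np.hstack(o)[:,:,::-1])
E
```

```text
clock: 18.12
eef_pos: [463.4, -213.6, 24.8]
tool_rot: [3.142, 0.001, 2.73]
force: [0.3, -0.3, -1.2]
width: 59.0
gripper_force: 65.3
t 18.12 pos [ 463.4 -213.6   24.8] rpy [1.800e+02 1.000e-01 1.564e+02] w 59.0 gf 65.3 F [ 0.3 -0.3 -1.2] q7 1.59
twist [0.     0.0003 0.0005] xyz [-0.012  0.     0.148]
```

View pics/h2.png

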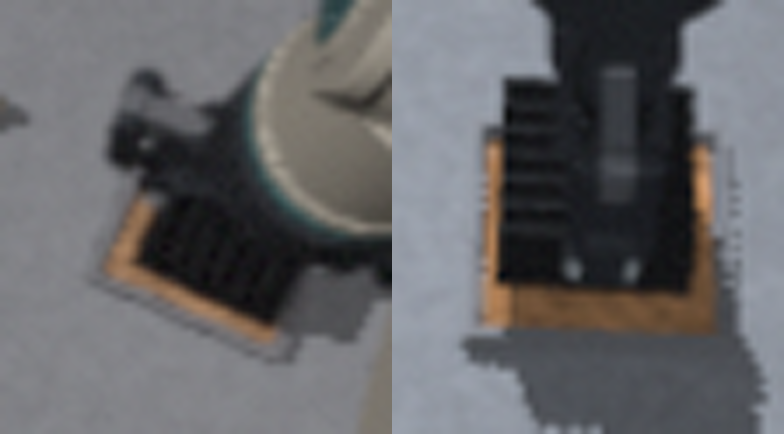

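The heat sink hangs about 13 mm over the tray, centred and aligned in both views. Lowering to contact.

```bash
python3 -m jog '{"claw":[0,0,0,0,0,0],"xyz":[[0,0,0.05],[0,0,0.04],[0,0,0.02],[0,0,0.01],[0,0,0],[0,0,0]],"twist":[[0,0,0],[0,0,0],[0,0,0],[0,0,0],[0,0,0],[0,0,0]]}'; python3 go.py 464.5 -214 10 156.3
```

```text
clock: 18.98
eef_pos: [463.0, -213.4, 12.3]
tool_rot: [-3.142, 0.0, 2.73]
force: [0.1, 0.1, -1.1]
width: 58.3
gripper_force: 65.3
t 18.98 pos [ 463.  -213.4   12.3] rpy [-180.     0.   156.4] w 58.3 gf 65.3 F [ 0.1  0.1 -1.1] q7 1.59
twist [-0.      0.      0.0005] xyz [-0.016  0.001  0.023]
```

```bash
python3 -m jog '{"claw":[0,0,0],"xyz":[[0,0,0.01],[0,0,0.005],[0,0,0]],"twist":[[0,0,0],[0,0,0],[0,0,0]]}'; python3 go.py 464.5 -214 10 156.3
```

```text
clock: 19.35
eef_pos: [463.1, -213.4, 11.4]
tool_rot: [3.142, 0.0, 2.73]
force: [-1.6, 0.4, 5.0]
width: 58.9
gripper_force: 66.0
t 19.35 pos [ 463.1 -213.4   11.4] rpy [180.    0.  156.4] w 58.9 gf 66.0 F [-1.6  0.4  5. ] q7 1.59
twist [0.     0.0001 0.0005] xyz [-0.016  0.     0.014]
```

```bash
python3 -m jog '{"claw":[1,1,1,1,1,1,1,1,1,1],"xyz":[[0,0,0],[0,0,0],[0,0,0],[0,0,0],[0,0,-0.05],[0,0,-0.15],[0,0,-0.3],[0,0,-0.3],[0,0,-0.2],[0,0,0]],"twist":[[0,0,0],[0,0,0],[0,0,0],[0,0,0],[0,0,0],[0,0,0],[0,0,0],[0,0,0],[0,0,0],[0,0,0]]}'; python3 go.py 638.5 -119 100 146.6
```

```text
clock: 20.6
eef_pos: [464.2, -213.9, 113.0]
tool_rot: [3.141, 0.004, 2.73]
force: [0.6, 0.7, -0.6]
width: 85.0
gripper_force: 0.0
t 20.6 pos [ 464.2 -213.9  113. ] rpy [180.    0.3 156.4] w 85.0 gf 0.0 F [ 0.6  0.7 -0.6] q7 1.58
twist [0.0002 0.0014 0.0544] xyz [-0.933  1.752  0.13 ]
```

```bash
python3 -m jog '{"claw":[1,1,1,1,1,1,1,1,1,1,1],"xyz":[[0,0,0],[-0.1,0.19,0],[-0.2,0.38,0],[-0.2,0.38,0],[-0.2,0.38,0],[-0.15,0.28,0],[-0.08,0.14,0],[0,0,0.1],[0,0,0],[0,0,0],[0,0,0]],"twist":[[0,0,0.054],[0,0,0],[0,0,0],[0,0,0],[0,0,0],[0,0,0],[0,0,0],[0,0,0],[0,0,0],[0,0,0],[0,0,0]]}'; python3 go.py 638.5 -119 30.5 146.6
```

```text
clock: 21.98
eef_pos: [636.5, -118.8, 101.0]
tool_rot: [-3.141, 0.0, 2.559]
force: [-0.8, 0.1, 1.1]
width: 85.8
gripper_force: 0.0
t 21.98 pos [ 636.5 -118.8  101. ] rpy [-180.     0.   146.6] w 85.8 gf 0.0 F [-0.8  0.1  1.1] q7 1.24
twist [-0.      0.      0.0002] xyz [-0.018  0.01   0.705]
```

```bash
python3 -m jog '{"claw":[1,1,1,1,1,1,1],"xyz":[[-0.02,0.01,0.1],[0,0,0.2],[0,0,0.2],[0,0,0.12],[0,0,0.08],[0,0,0],[0,0,0]],"twist":[[0,0,0],[0,0,0],[0,0,0],[0,0,0],[0,0,0],[0,0,0],[0,0,0]]}'; python3 go.py 638.5 -119 30.5 146.6
python3 -m jog '{"claw":[0,0,0,0,0,0],"xyz":[[0,0,0],[0,0,0],[0,0,0],[0,0,0],[0,0,0],[0,0,0]],"twist":[[0,0,0],[0,0,0],[0,0,0],[0,0,0],[0,0,0],[0,0,0]]}'
```

```text
clock: 22.85
eef_pos: [639.5, -118.6, 31.3]
tool_rot: [3.141, 0.001, 2.56]
force: [-0.2, -0.9, -0.1]
width: 85.2
gripper_force: 0.0
t 22.85 pos [ 639.5 -118.6   31.3] rpy [1.800e+02 1.000e-01 1.467e+02] w 85.2 gf 0.0 F [-0.2 -0.9 -0.1] q7 1.25
twist [0.0001 0.0003 0.0004] xyz [ 0.006 -0.009  0.008]
clock: 23.6
eef_pos: [639.6, -118.7, 31.9]
tool_rot: [3.141, 0.001, 2.56]
force: [-1.6, -0.5, 5.7]
width: 60.1
gripper_force: 66.7
```

```bash
python3 -m jog '{"claw":[0,0,0,0,0,0,0,0],"xyz":[[0,0,-0.02],[0,0,-0.06],[0,0,-0.12],[0,0,-0.15],[0,0,-0.15],[0,0,-0.1],[0,0,0],[0,0,0]],"twist":[[0,0,0],[0,0,0],[0,0,0],[0,0,0],[0,0,0],[0,0,0],[0,0,0],[0,0,0]]}'; python3 go.py 452.5 16.5 92 204.8
python3 - <<'E'
from h import *
d=cam('side'); cr=cv2.resize(d['color'][140:245,280:390],(600,573),interpolation=cv2.INTER_CUBIC)
cv2.imwrite('pics/s1.png',cr[:,:,::-1])
E
```

```text
clock: 24.6
eef_pos: [638.6, -118.4, 90.5]
tool_rot: [-3.141, -0.001, 2.56]
force: [0.1, -0.8, -3.7]
width: 60.0
gripper_force: 65.8
t 24.6 pos [ 638.6 -118.4   90.5] rpy [-180.    -0.   146.7] w 60.0 gf 65.8 F [ 0.1 -0.8 -3.7] q7 1.24
twist [ 0.000e+00 -3.000e-04 -3.229e-01] xyz [ 1.124  2.005 -0.015]
```

View pics/s1.png

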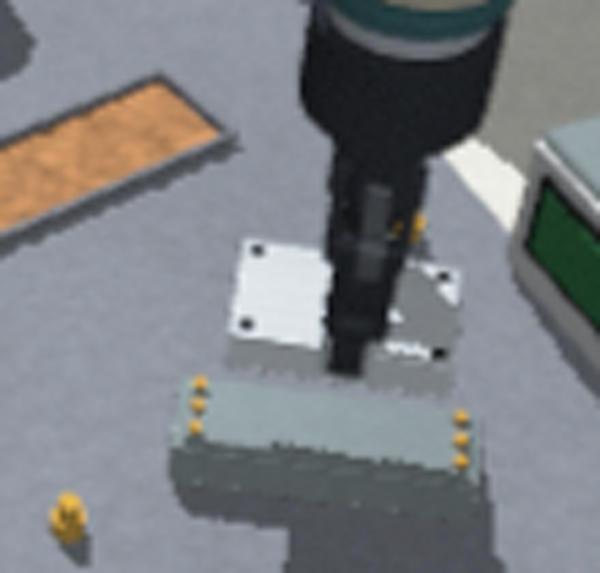

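The spreader is lifted level and gripped at its middle. The module is left standing, with pins at (200,405) and (461,439). Turning and carrying it to the oblong tray.

```bash
python3 -m jog '{"claw":[0,0,0,0,0,0,0,0,0,0],"xyz":[[0,0,0],[0,0,0],[0,0,0],[0,0,0],[0,0,0],[0,0,0],[0,0,0],[0,0,0],[0,0,0],[0,0,0]],"twist":[[0,0,-0.02],[0,0,-0.04],[0,0,-0.045],[0,0,-0.045],[0,0,-0.045],[0,0,-0.045],[0,0,-0.045],[0,0,-0.038],[0,0,0],[0,0,0]]}'; python3 -m jog '{"claw":[0,0,0,0,0,0,0,0,0,0,0],"xyz":[[0.05,0.1,0],[0.1,0.2,0],[0.17,0.3,0],[0.17,0.3,0],[0.17,0.3,0],[0.17,0.3,0],[0.13,0.25,0],[0.1,0.15,0],[0.06,0.1,0],[0,0,0],[0,0,0]],"twist":[[0,0,0],[0,0,0],[0,0,0],[0,0,0],[0,0,0],[0,0,0],[0,0,0],[0,0,0],[0,0,0],[0,0,0],[0,0,0]]}'; python3 go.py 452.5 16.5 20 204.8
```

```text
clock: 25.9
eef_pos: [638.7, -118.6, 90.4]
tool_rot: [3.141, -0.001, -2.711]
force: [-0.2, 0.5, -3.2]
width: 60.6
gripper_force: 65.7
clock: 27.28
eef_pos: [454.4, 15.7, 90.9]
tool_rot: [-3.141, 0.001, -2.709]
force: [0.2, 0.4, -3.7]
width: 60.3
gripper_force: 65.8
t 27.27 pos [454.4  15.7  90.9] rpy [-1.800e+02  1.000e-01 -1.552e+02] w 60.3 gf 65.8 F [ 0.2  0.4 -3.7] q7 1.74
twist [-0.0002  0.0004 -0.0001] xyz [0.014 0.015 0.709]
```

```bash
python3 -m jog '{"claw":[0,0,0,0,0,0,0,0],"xyz":[[0.01,0.01,0.1],[0,0,0.2],[0,0,0.2],[0,0,0.13],[0,0,0.08],[0,0,0],[0,0,0],[0,0,0]],"twist":[[0,0,0],[0,0,0],[0,0,0],[0,0,0],[0,0,0],[0,0,0],[0,0,0],[0,0,0]]}'; python3 go.py 452.5 16.5 7 204.8
python3 - <<'E'
from h import *
o=[]
for n,x0,y0 in (('top',215,170),('side',222,175)):
    d=cam(n); o.append(cv2.resize(d['color'][y0:y0+65,x0:x0+60],None,fx=6.6,fy=6.6,interpolation=cv2.INTER_CUBIC))
d=cam('side'); cv2.imwrite('pics/raw_side_mod.png',d['color']); cv2.imwrite('pics/s2.png',np.hstack(o)[:,:,::-1])
E
```

```text
clock: 28.28
eef_pos: [452.5, 16.5, 20.1]
tool_rot: [-3.141, 0.0, -2.709]
force: [-0.3, 1.2, -2.2]
width: 60.2
gripper_force: 65.9
t 28.27 pos [452.5  16.5  20.1] rpy [-180.     0.  -155.2] w 60.2 gf 65.9 F [-0.3  1.2 -2.2] q7 1.29
twist [-0.0001  0.0002  0.    ] xyz [-0.    -0.     0.131]
```

View pics/s2.png

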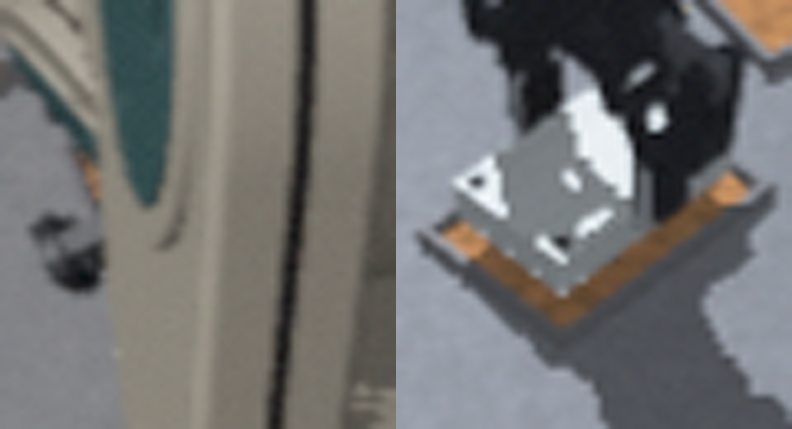

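The block is aligned with the tray, but the near-corner margin looks small in the side view. I'll compute the corner's landing point.

Run:
```python
from h import *
S=cam('side'); k=6.6
f=lambda p:(np.array(p,float)-[396,0]+.5)/k-.5+[222,175]
a=np.radians(24.8); ux=np.array([np.cos(a),np.sin(a)]); uy=np.array([-np.sin(a),np.cos(a)])
c=np.array([454,16.]) # tray centre as side camera sees it
loc=lambda w:[((p-c)@ux).round(1) for p in w]+[((p-c)@uy).round(1) for p in w]
print('block near corner base z16.2',loc(p2w(S,f([(565,296)]),16.2)[:,:2]),'expected +-48,+-31')
print('block left top corner z36.2',loc(p2w(S,f([(453,182)]),36.2)[:,:2]))
print('near top corner z36.2',loc(p2w(S,f([(560,254)]),36.2)[:,:2]))
print('tray cork corner z3 near,left,right',loc(p2w(S,f([(562,327),(447,237),(742,178)]),3)[:,:2]))
print('rim outer near corner z0',loc(p2w(S,f([(562,345)]),0)[:,:2]))
```

```text
block near corner base z16.2 [np.float64(-49.9), np.float64(-32.8)] expected +-48,+-31
block left top corner z36.2 [np.float64(-50.8), np.float64(29.0)]
near top corner z36.2 [np.float64(-48.3), np.float64(-29.2)]
tray cork corner z3 near,left,right [np.float64(-54.1), np.float64(-52.9), np.float64(54.6), np.float64(-34.8), np.float64(33.3), np.float64(-29.5)]
rim outer near corner z0 [np.float64(-58.8), np.float64(-39.5)]
```

The block is within 2 mm of the tray centre: its near corner reads (-50,-33), against a wall at (-56,-39). Lowering, with a 1.5 mm correction.

```bash
python3 -m jog '{"claw":[0,0,0,0,0,0],"xyz":[[-0.015,0,0.05],[0,0,0.04],[0,0,0.02],[0,0,0.01],[0,0,0],[0,0,0]],"twist":[[0,0,0],[0,0,0],[0,0,0],[0,0,0],[0,0,0],[0,0,0]]}'; python3 -m jog '{"claw":[0,0,0],"xyz":[[0,0,0.01],[0,0,0.005],[0,0,0]],"twist":[[0,0,0],[0,0,0],[0,0,0]]}'
```

```text
clock: 29.22
eef_pos: [453.6, 17.2, 7.9]
tool_rot: [-3.142, 0.0, -2.708]
force: [-0.1, 1.0, -4.2]
width: 60.2
gripper_force: 66.0
clock: 29.6
eef_pos: [453.6, 17.1, 6.8]
tool_rot: [-3.141, 0.0, -2.708]
force: [-1.7, -0.5, 4.9]
width: 60.7
gripper_force: 66.9
```

```bash
python3 -m jog '{"claw":[1,1,1,1,1,1,1,1,1,1],"xyz":[[0,0,0],[0,0,0],[0,0,0],[0,0,0],[0,0,-0.05],[0,0,-0.15],[0,0,-0.25],[0,0,-0.25],[0,0,-0.1],[0,0,0]],"twist":[[0,0,0],[0,0,0],[0,0,0],[0,0,0],[0,0,0],[0,0,0],[0,0,0],[0,0,0],[0,0,0],[0,0,0]]}'
python3 - <<'E'
from h import *
k=600/110
for n in ('side','top'):
    d=cam(n); hsv=cv2.cvtColor(d['color'],cv2.COLOR_RGB2HSV)
    x0,y0,x1,y1=(305,195,375,245) if n=='side' else (265,115,320,175)
    m=cv2.inRange(hsv[y0:y1,x0:x1],(12,100,100),(30,255,255)); kk,l,st,ce=cv2.connectedComponentsWithStats(m)
    w=p2w(d,ce[1:]+[x0,y0],31)[:,:2]; print(n,np.c_[w.round(1),st[1:,4]].tolist())
    if len(w)>1:
        km=w[:,0]>638; a,b=w[~km].mean(0),w[km].mean(0); print((a+b)/2,np.degrees(np.arctan2(*(b-a)[::-1])))
E
python3 go.py 638.5 -120.5 70 148.5
```

```text
clock: 30.85
eef_pos: [453.9, 17.0, 86.7]
tool_rot: [-3.141, 0.001, -2.709]
force: [-0.7, 0.4, -0.4]
width: 85.2
gripper_force: 0.0
side [[595.3, -79.4, 3.0], [587.5, -91.4, 3.0], [697.5, -143.5, 3.0], [580.5, -103.4, 3.0], [690.3, -155.2, 3.0], [683.7, -166.3, 5.0]]
[ 639.12863943 -123.20297194] -31.776418869146646
top [[694.1, -138.8, 1.0], [688.2, -150.4, 1.0], [679.4, -161.9, 1.0]]
[nan nan] nan
t 30.95 pos [453.1  16.9  85.8] rpy [ 1.800e+02 -1.000e-01 -1.552e+02] w 85.4 gf 0.0 F [-0.1 -0.1 -0.4] q7 1.25
twist [-1.000e-04 -3.000e-04  3.128e-01] xyz [-2.298 -0.203  0.158]<stdin>:9: RuntimeWarning: Mean of empty slice.
  ret = um.true_divide(
```

```bash
python3 -m jog '{"claw":[1,1,1,1,1,1,1,1,1],"xyz":[[0,0,-0.2],[0,0,0],[0,0,0],[0,0,0],[0,0,0],[0,0,0],[0,0,0],[0,0,0],[0,0,0]],"twist":[[0,0,0.02],[0,0,0.045],[0,0,0.045],[0,0,0.045],[0,0,0.045],[0,0,0.045],[0,0,0.045],[0,0,0.023],[0,0,0]]}'; python3 -m jog '{"claw":[1,1,1,1,1,1,1,1,1,1],"xyz":[[-0.15,-0.01,0],[-0.3,-0.03,0],[-0.4,-0.04,0],[-0.4,-0.04,0],[-0.4,-0.04,0],[-0.35,-0.03,0],[-0.2,-0.01,0],[-0.1,0,0.1],[0,0,0.2],[0,0,0]],"twist":[[0,0,0],[0,0,0],[0,0,0],[0,0,0],[0,0,0],[0,0,0],[0,0,0],[0,0,0],[0,0,0],[0,0,0]]}'; python3 go.py 638 -121 6 148.4
```

```text
clock: 32.08
eef_pos: [453.0, 17.2, 105.6]
tool_rot: [-3.14, -0.001, 2.593]
force: [-0.7, 0.0, 0.6]
width: 85.3
gripper_force: 0.0
clock: 33.33
eef_pos: [636.2, -119.3, 73.4]
tool_rot: [-3.139, -0.006, 2.593]
force: [-0.6, 0.3, -0.4]
width: 85.5
gripper_force: 0.0
t 33.33 pos [ 636.2 -119.3   73.4] rpy [-179.9   -0.3  148.5] w 85.5 gf 0.0 F [-0.6  0.3 -0.4] q7 0.9
twist [-0.0007 -0.0019  0.0008] xyz [-0.024 -0.005  0.674]
```

```bash
python3 -m jog '{"claw":[1,1,1,1,1,1,1],"xyz":[[-0.01,-0.01,0.1],[0,0,0.2],[0,0,0.2],[0,0,0.1],[0,0,0.04],[0,0,0],[0,0,0]],"twist":[[0,0,0],[0,0,0],[0,0,0],[0,0,0],[0,0,0],[0,0,0],[0,0,0]]}'; python3 go.py 638 -121 7 148.4
```

```text
clock: 34.2
eef_pos: [640.0, -121.6, 12.9]
tool_rot: [3.141, 0.001, 2.591]
force: [-0.1, -0.1, 0.4]
width: 85.6
gripper_force: 0.0
t 34.2 pos [ 640.  -121.6   12.9] rpy [1.800e+02 1.000e-01 1.485e+02] w 85.6 gf 0.0 F [-0.1 -0.1  0.4] q7 0.87
twist [0.0001 0.0003 0.0004] xyz [ 0.02  -0.005  0.059]
```

```bash
python3 -m jog '{"claw":[1,1,0,0,0,0,0,0],"xyz":[[0.015,0,0.05],[0,0,0],[0,0,0],[0,0,0],[0,0,0],[0,0,0],[0,0,0],[0,0,0]],"twist":[[0,0,0],[0,0,0],[0,0,0],[0,0,0],[0,0,0],[0,0,0],[0,0,0],[0,0,0]]}'; python3 -m jog '{"claw":[0,0,0,0,0,0,0,0],"xyz":[[0,0,-0.02],[0,0,-0.06],[0,0,-0.12],[0,0,-0.15],[0,0,-0.15],[0,0,-0.1],[0,0,0],[0,0,0]],"twist":[[0,0,0],[0,0,0],[0,0,0],[0,0,0],[0,0,0],[0,0,0],[0,0,0],[0,0,0]]}'; python3 go.py 622.5 122 68 191.3
python3 - <<'E'
from h import *
d=cam('side'); cr=cv2.resize(d['color'][140:245,280:390],(600,573),interpolation=cv2.INTER_CUBIC)
cv2.imwrite('pics/m1.png',cr[:,:,::-1])
E
```

```text
clock: 35.2
eef_pos: [638.6, -120.7, 7.8]
tool_rot: [3.141, 0.001, 2.591]
force: [0.2, -0.3, 5.6]
width: 44.2
gripper_force: 63.9
clock: 36.2
eef_pos: [637.8, -120.8, 67.0]
tool_rot: [-3.141, -0.001, 2.591]
force: [-1.1, 0.4, -2.6]
width: 44.4
gripper_force: 63.0
t 36.2 pos [ 637.8 -120.8   67. ] rpy [-180.    -0.   148.5] w 44.4 gf 63.0 F [-1.1  0.4 -2.6] q7 0.89
twist [-0.     -0.0003 -0.2379] xyz [-0.326  2.411 -0.01 ]
```

View pics/m1.png

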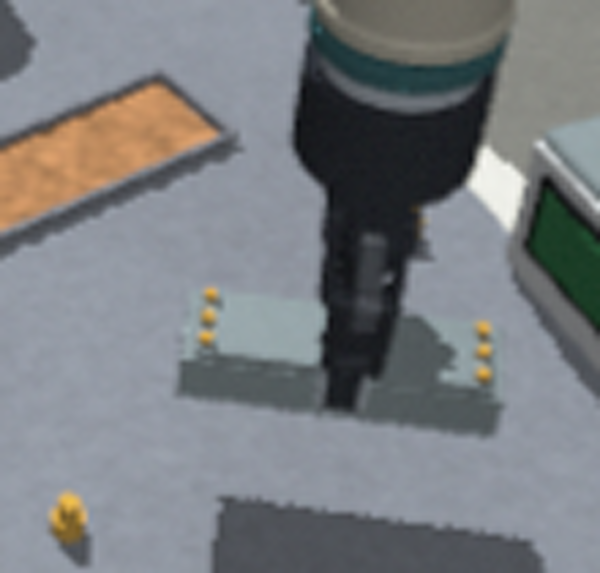

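The module is held level at its middle. Turning and carrying it to the long tray.

```bash
python3 -m jog '{"claw":[0,0,0,0,0,0,0,0],"xyz":[[0,0,0],[0,0,0],[0,0,0],[0,0,0],[0,0,0],[0,0,0],[0,0,0],[0,0,0]],"twist":[[0,0,-0.02],[0,0,-0.04],[0,0,-0.045],[0,0,-0.045],[0,0,-0.045],[0,0,-0.043],[0,0,0],[0,0,0]]}'; python3 -m jog '{"claw":[0,0,0,0,0,0,0,0,0,0,0,0],"xyz":[[-0.02,0.12,0],[-0.03,0.25,0],[-0.04,0.35,0],[-0.05,0.35,0],[-0.05,0.35,0],[-0.05,0.35,0],[-0.04,0.3,0],[-0.03,0.2,0],[-0.02,0.14,0],[0,0,0.1],[0,0,0.1],[0,0,0]],"twist":[[0,0,0],[0,0,0],[0,0,0],[0,0,0],[0,0,0],[0,0,0],[0,0,0],[0,0,0],[0,0,0],[0,0,0],[0,0,0],[0,0,0]]}'; python3 go.py 622.5 122 25 191.3
```

```text
clock: 37.25
eef_pos: [637.8, -120.8, 66.9]
tool_rot: [3.141, -0.001, -2.946]
force: [-0.6, 0.5, -3.1]
width: 44.6
gripper_force: 63.0
clock: 38.75
eef_pos: [622.3, 119.9, 45.7]
tool_rot: [-3.14, -0.003, -2.946]
force: [0.5, -0.1, -3.4]
width: 44.6
gripper_force: 63.0
t 38.75 pos [622.3 119.9  45.7] rpy [-179.9   -0.2 -168.8] w 44.6 gf 63.0 F [ 0.5 -0.1 -3.4] q7 1.09
twist [-0.0004 -0.001  -0.0005] xyz [-0.006  0.02   0.207]
```

```bash
python3 -m jog '{"claw":[0,0,0,0,0],"xyz":[[0,0.02,0.1],[0,0,0.1],[0,0,0],[0,0,0],[0,0,0]],"twist":[[0,0,0],[0,0,0],[0,0,0],[0,0,0],[0,0,0]]}'; python3 go.py 622.5 122 11 191.3
python3 - <<'E'
from h import *
o=[]
for n,x0,y0 in (('top',180,105),('side',255,140)):
    d=cam(n); o.append(cv2.resize(d['color'][y0:y0+75,x0:x0+75],None,fx=5.3,fy=5.3,interpolation=cv2.INTER_CUBIC))
cv2.imwrite('pics/m2.png',np.hstack(o)[:,:,::-1])
E
```

```text
clock: 39.38
eef_pos: [623.1, 124.1, 27.7]
tool_rot: [3.141, 0.001, -2.944]
force: [0.2, -0.2, -3.0]
width: 44.8
gripper_force: 63.0
t 39.38 pos [623.1 124.1  27.7] rpy [ 180.     0.  -168.7] w 44.8 gf 63.0 F [ 0.2 -0.2 -3. ] q7 1.07
twist [0.     0.0002 0.0001] xyz [ 0.01  -0.019  0.167]
```

View pics/m2.png

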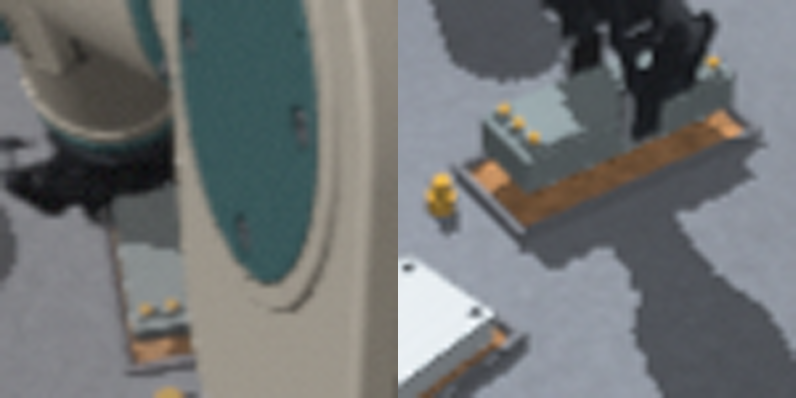

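The module hangs about 17 mm over the tray, parallel to it. Its left pins are at (504,108), (518,122) and (534,138), and its right pin at (712,62). Checking its offset from the tray centre.

Run:
```python
from h import *
k=5.3; a=np.radians(11.4); ux=np.array([np.cos(a),np.sin(a)]); uy=np.array([-np.sin(a),np.cos(a)])
S=cam('side'); T=cam('top')
def sh(d,p,off,c,z):
    w=p2w(d,(np.array(p,float)-[off[2],0]+.5)/k-.5+off[:2],z)[:,:2]-c
    print(np.c_[w@ux,w@uy].round(1).tolist())
sh(S,[(504,108),(518,122),(534,138),(712,62)],[255,140,398],[624,121],50.5)
sh(S,[(531,192),(484,148)],[255,140,398],[624,121],20)
sh(T,[(146,309),(172,304)],[180,105,0],[620.5,122.5],50.5)
```

```text
[[-60.1, 14.5], [-60.4, 0.6], [-60.6, -15.0], [58.9, -14.2]]
[[-66.2, -21.9], [-67.5, 22.3]]
[[-60.1, 14.6], [-59.8, 0.9]]
```

Centred within about 1 mm. Lowering.

```bash
python3 -m jog '{"claw":[0,0,0,0,0,0,0],"xyz":[[0,0,0.05],[0,0,0.05],[0,0,0.03],[0,0,0.02],[0,0,0.01],[0,0,0],[0,0,0]],"twist":[[0,0,0],[0,0,0],[0,0,0],[0,0,0],[0,0,0],[0,0,0],[0,0,0]]}'
```

```text
clock: 40.45
eef_pos: [622.9, 124.0, 11.5]
tool_rot: [3.142, 0.0, -2.944]
force: [0.1, -0.3, -2.4]
width: 44.8
gripper_force: 63.0
```

```bash
python3 -m jog '{"claw":[0,0,0],"xyz":[[0,0,0.01],[0,0,0.003],[0,0,0]],"twist":[[0,0,0],[0,0,0],[0,0,0]]}'
```

```text
clock: 40.83
eef_pos: [623.0, 124.0, 10.8]
tool_rot: [-3.141, 0.0, -2.944]
force: [-2.3, -0.2, 5.2]
width: 44.4
gripper_force: 63.9
```

```bash
python3 -m jog '{"claw":[1,1,1,1,1,1,1,1,1,1,1,1],"xyz":[[0,0,0],[0,0,0],[0,0,0],[0,0,0],[0,0,-0.05],[0,0,-0.15],[0,0,-0.3],[0,0,-0.4],[0,0,-0.4],[0,0,-0.3],[0,0,-0.2],[0,0,0]],"twist":[[0,0,0],[0,0,0],[0,0,0],[0,0,0],[0,0,0],[0,0,0],[0,0,0],[0,0,0],[0,0,0],[0,0,0],[0,0,0],[0,0,0]]}'
python3 - <<'E'
from h import *
d=cam('side'); cv2.imwrite('pics/f1.png',cv2.resize(d['color'][80:340,180:420],(554,600),interpolation=cv2.INTER_CUBIC)[:,:,::-1])
E
```

```text
clock: 42.32
eef_pos: [624.0, 124.5, 192.7]
tool_rot: [3.141, 0.005, -2.944]
force: [0.8, 0.2, -0.1]
width: 85.5
gripper_force: 0.0
```

View pics/f1.png

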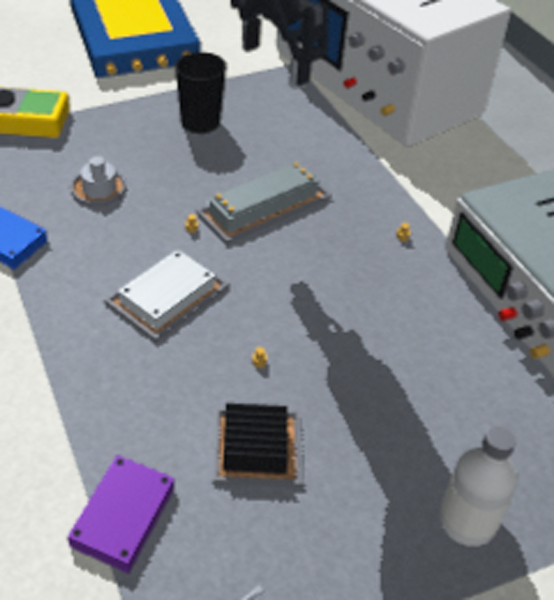

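All four pieces lie flat in their places: weight (98,180), module (265,200), block (168,288) and heat sink (257,438). The cup (201,92) and bottle (478,490) are still standing, and the gripper is clear. Handing in.

```bash
python3 -c "
from cell import order
print(order.finish_job())"
```

```text
the job is handed in; nothing more can be done
None
```

The job is handed in at about 42 s: the last picture shows the weight, heat sink, aluminium block and module each flat in its own place, and the bottle and cup still standing; I viewed 15 pictures, one over the limit of 14.

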